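# Fit the coarse grating plate into the grating box

### The job

We are grating carrots for a cake: pick up the coarse grating plate, lay it in the frame on top of the grating box and slide it toe first under the overhang until it is fully home and the catch has sprung up behind its heel. Ease it in and feel for the stop, do not force it: the plastic frame cracks if it is rammed. Leave the plate lying flat and let go of it, and leave the cake pan, comb, whisk and sprinkle jar where they are.

Things in the scene. Friction and masses are not known exactly. Their poses are not given: they have to be found in the camera images.
- plate: Coarse grating plate, loose, about 150 g, lying flat on the trolley top: stainless, 180 long (x) x 84 wide (y) x 6 mm thick, rows of grating holes, and by one end a black upright finger grip. Origin: centre of its underside; z up, x towards the toe, the plain end at x = +90 mm that goes in first. The heel, by the grip, is the end at x = -90 mm.
- plate_grip (a point): On the plate's finger grip, an upright bar across the plate: 12 mm along the plate's x, 44 mm along y, reaching from 6 to 36 mm above the underside. This point is in the bar's middle, at x = -58 mm, 25 mm above the underside. Axes as the plate's.
- plate_heel (a point): Middle of the lower edge of the plate's heel end, 90 mm behind the plate's origin. Axes as the plate's.
- box: Grating box: clear tub 230 (x) x 108 (y) mm fixed to the trolley top by suction feet, with a white frame 268 x 120 mm on top. Origin: centre of the tub's underside, on the trolley top; z up; x is the way the plate slides in. The frame is a push-on fit and grips the tub's rim tightly wherever it was put, up to 15 mm nearer or farther along x than nominal: this is NOT in the pose, so feel for it.
- ledge (a point): Nominal middle of the frame (within 15 mm along x) at ledge height, 84 mm above the box's origin; axes as the box's. The plate lies on two ledges at this height, level with a cross bar at the open near end (x = -134 to -62 mm). Guides 6.5 mm high and 87.5 mm apart stand along both sides, from the near end to the overhang, so the plate has 1.75 mm to spare each side.
- mouth (a point): Nominal place (within 15 mm along x, see box) of the overhang's edge: 84 mm ahead of ledge, at ledge height. The overhang spans the far end of the frame from here on; its underside is 8 mm above the ledges (the plate is 6 mm thick), its top 13 mm above them. Axes as the box's. Overhang, stop, cross bar and catch shift together with the frame.
- home (a point): Nominal place (within 15 mm along x, see box) of the plate's origin when home: 22 mm ahead of ledge, at ledge height, axes as the box's. The toe is then 28 mm under the overhang and touches the rigid end stop there (nominally 112 mm ahead of ledge).
- catch (a joint): Spring catch in the near cross bar: a grey nose 30 mm wide, 11 mm long (nominally 70 to 81 mm behind ledge), 5 mm above the ledges. Value in m: 0 = up, 0.005 = pressed level (0.5 N starts it down, 3 N presses it level). A plate laid in the frame lies on it and holds it down until the heel has passed; with the toe at the stop the heel is 2 mm past it and the catch is up.
- pan: round aluminium cake pan, 182 mm across, 53 mm high, loose, empty; leave alone. Origin: centre of its underside
- comb: blue plastic decorating comb lying flat, 88 x 100 x 4 mm, loose; leave alone. Origin: centre of its underside
- whisk: stainless whisk lying along x, 260 mm long, balloon end 58 mm thick towards +x, loose; leave alone. Origin: on the trolley top under its middle
- jar: glass sprinkle jar with steel twist cap, 52 mm across, 95 mm high, upright, loose; leave alone. Origin: centre of its underside

How it is judged:
By the outcome, as a careful person would: the job done as asked, in the order asked, and still so for the second after the job is handed in, with the robot touching nothing.
It also fails if it takes over 51 s, if anything falls off the work surface, if the arm or the gripper's body presses on something with over 40 N, if the wrist force passes 120 N, or if a joint passes its speed limit or range.

### The arm

A 6-joint arm with a two-finger parallel gripper is mounted at the origin on the work surface. World frame = base frame: x ahead of the robot, y to its left, z up, the work surface at z = 0. Lengths are in m, angles in rad, forces in N, time in s.
With the tool pointing down it reaches from about 0.375 to 0.975 m from the base axis. Payload 3.8 kg.
Tool frame: the origin (TCP) lies between the finger pads; the fingertips stand 22 mm ahead of it and the grasp point (between the pads) lies 3 mm ahead of it; z points along the fingers, y is the direction in which the jaws open and shut (so a half turn about z gives the same grasp; the last joint's range is limited). The gripper opens to 85 mm and grips with 20 to 120 N. Pads are 22 mm wide; open, the fingers measure 114 mm over their backs; the gripper's body (76 mm by 85 mm) begins 54 mm behind the grasp point. The pads swing forward as they close: fully open they stand 13 mm farther back than shut.
Start: joints at [-1.185, 0.264, 1.604, -0, 1.274, -0.037], TCP at [0.277, -0.616, 0.227] pointing down, gripper open.
Joint ranges: [-2.63, 2.63], [-0.94, 2.18], [0.31, 2.57], [-1.31, 4.45], [0, 2.66], [-2.55, 2.55]. Speed limits (rad/s): [2.57, 2.57, 3.14, 3.14, 3.14, 3.14].

### API

Orientations are given as a rotation vector (axis times angle).
In Python, from workcell import * gives the robot as it stands.
- The arm moves only by the tool step_arm, never from a script. Its argument "motion" is a list that holds one entry, the list of rows, each a list of 7 numbers: the finger opening in m, from 0 to 0.0854, then the shift along the world's x, y, z in m, then the turn, a rotation vector about the world's x, y, z in degrees. A call has exactly 8 rows; each row is the pose to reach, as a shift and turn from the pose measured when the call began; what a row does not reach only later rows make up. A row lasts 1/8 s, in which the tool goes at most 62.5 mm and 10.7 degrees, less where a joint would pass 70% of its speed; a pose out of reach is approached as far as the arm can. A call with a gripper value outside its range is refused whole. The fingers move at their own pace and stop on an object; "newtons" is the grip in N (left out, the last holds). Time passes only in rows, so rows that repeat a pose let the fingers close, or fill a call up. It gives the time, the measured TCP pose, the force and the opening at its end, in the units of the state.
- read_state(): the state, without advancing time (a new reading comes with each control period).
- read_camera(name): name is "side" or "top" or "wrist"; returns (picture, depth): 420x560x3 uint8, blue, green, red; 420x560 float32, m along the optical axis (not along the pixel's ray), 0 where there is no reading.
- get_calibration(name): a dict with "K" (3x3 intrinsics, pixels), "dist_coeffs" ([k1, k2, p1, p2, k3] as OpenCV has them; the pictures are not rectified), "world_from_camera" (4x4, takes a point from camera to world coordinates). Camera axes: x right, y down, z forward; pixel columns grow to the right and rows downward; lengths in m; the calibration is good to about 2 mm. A picture is of the moment at which its call begins: read the wrist's pose just before it. get_calibration takes no time and is no camera call; for the wrist camera it gives the pose at the moment of the call.
- finish_job(): hands the job in, once; it reports no verdict.
Trained networks look in the newest picture that a camera, given by its name, has taken for a name from the list of things; names that differ only in an ending like _2 or _b are one class to them, and where a whole thing is asked for, a point or a joint stands for the part that bears it (a point fixed in the world has none). Each returns a list of dicts, best first, with "score" (0 to 1); they miss things now and then, are a little off and sometimes report something else, mostly with a low value. They report only what shows in the picture. A call takes as long as a camera call.
- spot_in(camera, thing): "xyz" ([x, y, z] in m, in the coordinates of the camera as it stood for that picture, good to about 4 mm: the middle of the surface that is visible of it).
- regions_of(camera, thing): "region" (420x560 bool, what is visible of it).
The state is a dict: "time": time; "q": joint angles; "joint_vel": joint speeds; "joint_torque": joint torques, N m; "tool_pos": TCP position; "tcp_rot": TCP orientation; "wrist_force": force on the tool from outside, world axes, zero at the start; "torque": the same for the moment, N m; "width": opening from 0.0 (shut) to 1.0 (fully open).
Only numpy, scipy, OpenCV 4.12 (cv2) and the standard library are available. Lean on these libraries where they do the work, as an engineer would, in place of code of your own. Each camera call takes 0.05 s, during which the arm holds its last target. There are 200 camera calls.

## Working session

There is one attempt and no reset: what is moved stays moved. The work goes in short steps, Python scripts to look and compute and a tool call to move; the robot and the scene stay as the last step left them, time stands still between calls to the robot, and variables do not carry over. Pictures are saved under pics/ and viewed, on a budget of 10 in all, crops included, one or two more only if the job needs it, and the job is handed in when it is done.

Besides the shell and the picture viewer there is one more tool, called after "Emit:" by a JSON object that holds its "fn" and its "kwargs", one argument or row to a line. step_arm: Moves the arm, as the interface text tells. Its arguments: {"type":"object","properties":{"motion":{"type":"array"},"newtons":{"type":"number"}},"required":["motion"]}

```bash
mkdir -p pics
cat > h.py <<'E'
from workcell import *
import numpy as np, cv2
from scipy.spatial.transform import Rotation as R
def cloud(name, depth, mask, T=None):
    c=get_calibration(name); T=c["world_from_camera"] if T is None else T
    T=np.array(T); v,u=np.nonzero(mask&(depth>0)); z=depth[v,u]
    p=cv2.undistortPoints(np.stack([u,v],1).astype(np.float64)[:,None],np.array(c["K"]),np.array(c["dist_coeffs"]))[:,0]
    P=np.c_[p*z[:,None],z]
    return P@T[:3,:3].T+T[:3,3], u, v
E
python3 - <<'E'
from h import *
s=read_state(); print(s)
for n in ["top","side"]:
    im,d=read_camera(n); cv2.imwrite(f"pics/{n}1.png",im); np.save(f"{n}d.npy",d)
    T=np.array(get_calibration(n)["world_from_camera"]); print(n,T.round(3).tolist())
    for t in ["plate","plate_grip","box","catch","pan","comb","whisk","jar"]:
        r=spot_in(n,t)
        print(n,t,[(round(x["score"],2),(T[:3,:3]@x["xyz"]+T[:3,3]).round(3).tolist()) for x in r[:2]])
    for t in ["plate","box"]:
        r=regions_of(n,t)
        if r: np.save(f"{n}_{t}.npy",r[0]["region"])
E
```

```text
{'time': 0.0, 'q': array([-1.18489789e+00,  2.64755435e-01,  1.60539044e+00, -2.84611892e-06,
        1.27371310e+00, -3.69390027e-02]), 'joint_vel': array([-0.00054064, -0.00216534, -0.00023589, -0.00011171,  0.00040482,
       -0.00076711]), 'joint_torque': array([-1.36170751e-03, -5.15116847e+01, -3.67311859e+01, -1.90797437e-04,
        1.29676878e-02,  9.55597159e-06]), 'tool_pos': array([ 0.27667545, -0.61486452,  0.22555164]), 'tcp_rot': array([-3.06946044e+00, -6.58787563e-01,  6.21754452e-04]), 'wrist_force': array([-0.08742708, -0.07946787,  1.08794226]), 'torque': array([ 0.02304405, -0.02142758, -0.00419483]), 'width': 1.001294899390257}
top [[-0.093, -0.968, 0.235, 0.369], [-0.996, 0.091, -0.021, 0.009], [-0.001, -0.236, -0.972, 1.207], [0.0, 0.0, 0.0, 1.0]]
top plate [(0.91, [0.573, -0.241, 0.003])]
top plate_grip [(0.98, [0.574, -0.246, 0.004]), (0.5, [0.63, 0.425, 0.003])]
top box [(0.64, [0.572, 0.185, 0.087]), (0.29, [0.641, -0.379, 0.084])]
top catch [(0.36, [0.499, 0.208, 0.091])]
top pan [(0.83, [0.797, -0.019, 0.006]), (0.43, [0.572, -0.241, 0.004])]
top comb [(0.57, [0.63, 0.422, 0.003]), (0.2, [0.571, -0.243, 0.007])]
top whisk [(0.77, [0.453, -0.018, 0.028])]
top jar [(0.57, [0.641, -0.378, 0.086]), (0.43, [0.634, 0.425, 0.002])]
side [[-0.96, -0.165, 0.226, 0.388], [-0.279, 0.505, -0.817, 0.886], [0.021, -0.847, -0.531, 0.66], [0.0, 0.0, 0.0, 1.0]]
side plate [(0.98, [0.576, -0.241, 0.003])]
side plate_grip [(0.63, [0.576, -0.241, 0.011])]
side box [(0.92, [0.565, 0.208, 0.084])]
side catch []
side pan [(0.85, [0.801, -0.046, 0.026])]
side comb [(0.67, [0.63, 0.429, 0.004])]
side whisk [(0.59, [0.473, -0.015, 0.027])]
side jar [(0.6, [0.646, -0.369, 0.056]), (0.46, [0.798, -0.051, 0.023])]
```

View pics/top1.png

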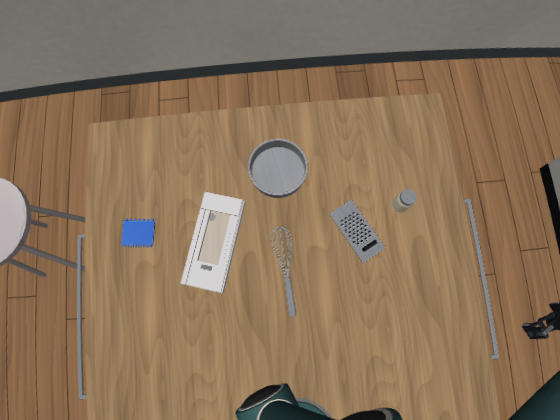

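Run:
```python
from h import *
for n in ["top","side"]:
    d=np.load(n+"d.npy")
    k=np.ones((420,560),bool); P,u,v=cloud(n,d,k)
    # plate: neighbourhood
    m=np.load(n+"_plate.npy")
    Q,_,_=cloud(n,d,m); 
    g=Q[(Q[:,2]>0.025)&(Q[:,2]<.06)]; f=Q[(Q[:,2]<0.02)]
    c,sz,a=cv2.minAreaRect(f[:,:2].astype(np.float32)); print(n,"plate rect",c,sz,a,"medz",np.median(f[:,2]))
    if len(g)>5: print(" grip",np.median(g,0),len(g),cv2.minAreaRect(g[:,:2].astype(np.float32)))
    m=np.load(n+"_box.npy"); Q,_,_=cloud(n,d,m)
    print(" box z hist",np.histogram(Q[:,2],bins=np.arange(0,.13,.005)))
    h=Q[(Q[:,2]>0.08)]; print(" box rect",cv2.minAreaRect(h[:,:2].astype(np.float32)), h.min(0),h.max(0))
    w=P[(P[:,2]>.09)&(P[:,2]<.11)&(abs(P[:,1]-.2)<.2)&(abs(P[:,0]-.57)<.2)]
    if len(w)>5: print(" overhang",len(w),cv2.minAreaRect(w[:,:2].astype(np.float32)))
```

```text
top plate rect (0.5751914978027344, -0.24517416954040527) (0.18407823145389557, 0.08926630020141602) 27.614572525024414 medz 0.006282752923820301
 grip [ 0.52384468 -0.26962993  0.03532524] 64 ((0.5244385600090027, -0.26985064148902893), (0.011379282921552658, 0.0445963479578495), 27.23426055908203)Traceback (most recent call last):
  File "<stdin>", line 11, in <module>
    fid = stack.enter_context(open(os.fspath(file), "rb"))
                              ~~~~^^^^^^^^^^^^^^^^^^^^^^^
FileNotFoundError: [Errno 2] No such file or directory: 'top_box.npy'
```

The top view shows the plate at (357,232) with its grip at (370,246). The box is at (213,243), with the overhang at (222,203) and the catch near (206,267). Next is the box's pose.

Run:
```python
from h import *
import os
for n in ["top","side"]:
    d=np.load(n+"d.npy"); P,u,v=cloud(n,d,np.ones((420,560),bool))
    s=(abs(P[:,1]-.2)<.14)&(abs(P[:,0]-.57)<.2)
    for lo,hi in [(.08,.12),(.094,.105),(.08,.0925)]:
        w=P[s&(P[:,2]>lo)&(P[:,2]<hi)]
        print(n,lo,len(w),cv2.minAreaRect(w[:,:2].astype(np.float32)),np.median(w[:,2]))
    Q=P[s&(P[:,2]>.05)]; print(np.histogram(Q[:,2],bins=np.arange(.05,.13,.003))[0])
    if os.path.exists(n+"_plate.npy"):
        Q,_,_=cloud(n,d,np.load(n+"_plate.npy"))
        g=Q[(Q[:,2]>0.032)&(Q[:,2]<.06)]; f=Q[Q[:,2]<.012]
        print(n,"plate",cv2.minAreaRect(f[:,:2].astype(np.float32)),"grip",cv2.minAreaRect(g[:,:2].astype(np.float32)))
```

```text
top 0.08 2915 ((0.5704447031021118, 0.18142053484916687), (0.12292084097862244, 0.270326167345047), 72.22509765625) 0.08725242833016411
top 0.094 656 ((0.5717718601226807, 0.18131020665168762), (0.11378484219312668, 0.26630672812461853), 72.32714080810547) 0.09717833785375174
top 0.08 2124 ((0.5704447031021118, 0.18142053484916687), (0.12292084097862244, 0.270326167345047), 72.22509765625) 0.08520377017210434
[  6   1   1   3   7  12  12  21  25  80 479 761 433 398 275 350 199  20
   0   0   0   0   0   0   0   0]
top plate ((0.5751914978027344, -0.24517416954040527), (0.18407823145389557, 0.08926630020141602), 27.614572525024414) grip ((0.5244088768959045, -0.2698659300804138), (0.011312455870211124, 0.0445963479578495), 27.23426055908203)
side 0.08 3886 ((0.5716017484664917, 0.18379539251327515), (0.12235109508037567, 0.268451064825058), 72.4798583984375) 0.08718096693748378
side 0.094 742 ((0.5826857089996338, 0.17969180643558502), (0.114942766726017, 0.24516937136650085), 71.9655990600586) 0.0984982099837372
side 0.08 2952 ((0.5716017484664917, 0.18379539251327515), (0.12235109508037567, 0.268451064825058), 72.4798583984375) 0.08583935665958087
[ 164  153  109   24   28  101  133  156  191  226  223 1342  585  658
  367  209  499    3    0    0    0    0    0    0    0    0]
side plate ((0.5778696537017822, -0.24388378858566284), (0.1785281002521515, 0.09577926993370056), 27.931848526000977) grip ((0.5278245806694031, -0.26601937413215637), (0.012836695648729801, 0.04104825109243393), 31.458919525146484)
```

Emit:
{"fn": "step_arm", "kwargs": {
  "motion": [
    [[0.06,0.031,0.043,-0.008,0,0,10.4],[0.06,0.062,0.086,-0.016,0,0,20.8],[0.06,0.093,0.129,-0.024,0,0,31.2],[0.06,0.124,0.172,-0.032,0,0,41.6],[0.06,0.155,0.215,-0.04,0,0,52],[0.06,0.186,0.258,-0.048,0,0,62.4],[0.06,0.217,0.302,-0.056,0,0,72.8],[0.06,0.248,0.345,-0.06,0,0,83.2]]
  ],
  "newtons": 40
}}

```text
time: 2.1
tool_pos: [0.5256, -0.269, 0.1666]
tcp_rot: [-1.852, -2.538, 0.0]
wrist_force: [0.4, -1.0, 0.2]
width: 0.7
```

Emit:
{"fn": "step_arm", "kwargs": {
  "motion": [
    [[0.06,0,0,0,0,0,10],[0.06,0,0,-0.01,0,0,10],[0.06,0,0,-0.02,0,0,10],[0.06,0,0,-0.03,0,0,10],[0.06,0,0,-0.03,0,0,10],[0.06,0,0,-0.03,0,0,10],[0.06,0,0,-0.03,0,0,10],[0.06,0,0,-0.03,0,0,10]]
  ]
}}

```text
time: 3.1
tool_pos: [0.5259, -0.2692, 0.1371]
tcp_rot: [1.623, 2.689, -0.0]
wrist_force: [-0.4, -0.0, -0.2]
width: 0.704
```

Run:
```python
from h import *
s=read_state(); r=R.from_rotvec(s["tcp_rot"]).as_matrix(); print(s["tool_pos"],r.round(3).tolist(),s["q"],s["width"],s["wrist_force"],np.degrees(np.arctan2(r[1,1],r[0,1])))
im,d=read_camera("wrist"); cv2.imwrite("pics/w1.png",im)
P,u,v=cloud("wrist",d,np.ones((420,560),bool))
k=np.linalg.norm(P[:,:2]-[.575,-.245],axis=1)<.14
for lo,hi in [(.003,.012),(.028,.042)]:
    w=P[k&(P[:,2]>lo)&(P[:,2]<hi)]
    if len(w)>5: print(lo,len(w),cv2.minAreaRect(w[:,:2].astype(np.float32)),np.median(w[:,2]))
```

```text
[ 0.52588652 -0.26915885  0.13709045] [[-0.466, 0.885, 0.001], [0.885, 0.466, -0.0], [-0.001, 0.0, -1.0]] [-5.15188942e-01  1.77561591e-01  1.88094318e+00 -5.79890575e-05
  1.08230423e+00 -9.99586662e-01] 0.7037728443881102 [-0.39284062 -0.04594883 -0.1993826 ] 27.755510550173685
0.003 19689 ((0.5687006115913391, -0.24054452776908875), (0.27661046385765076, 0.2641092538833618), 59.25105667114258) 0.0076090994947684565
0.028 1043 ((0.5740584135055542, -0.3153020441532135), (0.02742604911327362, 0.1763441413640976), 48.297447204589844) 0.03721348394392465
```

View pics/w1.png

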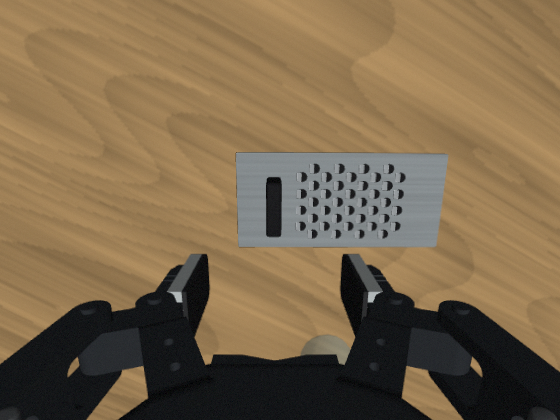

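The wrist view shows the plate square to the jaws. The grip bar at (274,207) is centred between the pads at (190,285) and (360,285).

Run:
```python
from h import *
c=get_calibration("wrist"); K=np.array(c["K"]); T=np.array(c["world_from_camera"])
im=cv2.imread("pics/w1.png")
sub=im[170:242,255:292].max(2)<60
v,u=np.nonzero(sub); print(u.min()+255,u.max()+255,v.min()+170,v.max()+170)
def ray(px,z):
    p=cv2.undistortPoints(np.array([[px]],float),K,np.array(c["dist_coeffs"]))[0,0]
    r=T[:3,:3]@np.array([p[0],p[1],1]); return T[:3,3]+r*(z-T[2,3])/r[2]
for px in [(282,180),(282,236),(267,182),(267,235)]: print(px,ray(px,.036))
q=[ray(p,.006) for p in [(236,153),(447,154),(437,247),(238,247)]]; print(np.array(q).round(4), np.mean(q,0))
a=q[1]-q[0]; print(np.degrees(np.arctan2(a[1],a[0])),np.linalg.norm(a),np.linalg.norm(q[3]-q[0]))
```

```text
266 281 177 236
(282, 180) [ 0.52016116 -0.24645194  0.036     ]
(282, 236) [ 0.54132674 -0.28624345  0.036     ]
(267, 182) [ 0.51075851 -0.2531226   0.036     ]
(267, 235) [ 0.53035811 -0.29104349  0.036     ]
[[ 0.4784 -0.2484  0.006 ]
 [ 0.6367 -0.1655  0.006 ]
 [ 0.6776 -0.2391  0.006 ]
 [ 0.5167 -0.323   0.006 ]] [ 0.57735398 -0.24399363  0.006     ]
27.64129436585571 0.17870230968064224 0.08386217467367603
```

Emit:
{"fn": "step_arm", "kwargs": {
  "motion": [
    [[0.06,0,-0.001,-0.02,0,0,0],[0.06,0,-0.001,-0.045,0,0,0],[0.06,0,-0.001,-0.07,0,0,0],[0.06,0,-0.001,-0.09,0,0,0],[0.06,0,-0.001,-0.102,0,0,0],[0.06,0,-0.001,-0.1055,0,0,0],[0.05,0,-0.001,-0.1055,0,0,0],[0.04,0,-0.001,-0.1055,0,0,0]]
  ]
}}

```text
time: 4.15
tool_pos: [0.5267, -0.2705, 0.0325]
tcp_rot: [1.622, 2.687, 0.0]
wrist_force: [0.3, -0.6, -0.4]
width: 0.466
```

Emit:
{"fn": "step_arm", "kwargs": {
  "motion": [
    [[0.03,0,0,0,0,0,0],[0.02,0,0,0,0,0,0],[0.01,0,0,0,0,0,0],[0.005,0,0,0,0,0,0],[0.005,0,0,0,0,0,0],[0.005,0,0,0,0,0,0],[0.005,0,0,0,0,0,0],[0.005,0,0,0,0,0,0]]
  ]
}}

```text
time: 5.15
tool_pos: [0.5267, -0.2706, 0.0325]
tcp_rot: [1.622, 2.687, 0.0]
wrist_force: [0.0, 0.2, -0.2]
width: 0.055
```

Run:
```python
from h import *
s=read_state(); print(s["tool_pos"],s["width"])
im,d=read_camera("wrist"); im2,d2=read_camera("side")
cv2.imwrite("pics/w2.png",np.hstack([cv2.resize(im,(400,300)),cv2.resize(im2[120:330,0:280],(400,300))]))
```

```text
[ 0.52671658 -0.2705646   0.03253087] 0.05516553719041104
```

View pics/w2.png

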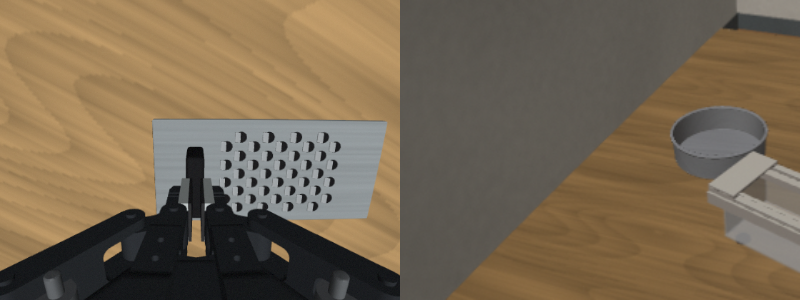

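The bar at (195,165) shows between the two pads at (185,195) and (208,195), so the grasp looks sound although the width reads small. I'll test it with a small lift.

Emit:
{"fn": "step_arm", "kwargs": {
  "motion": [
    [[0,0,0,0,0,0,0],[0,0,0,0,0,0,0],[0,0,0,0,0,0,0],[0,0,0,0.005,0,0,0],[0,0,0,0.01,0,0,0],[0,0,0,0.02,0,0,0],[0,0,0,0.03,0,0,0],[0,0,0,0.03,0,0,0]]
  ]
}}

```text
time: 6.25
tool_pos: [0.5278, -0.2712, 0.0642]
tcp_rot: [1.621, 2.685, 0.0]
wrist_force: [0.1, -0.6, -0.2]
width: 0.0
```

```bash
cat > wp.py <<'E'
from h import *
s=read_state(); print(s["tool_pos"],s["width"],s["wrist_force"],s["torque"])
im,d=read_camera("wrist"); cv2.imwrite("pics/w3.png",im)
r=regions_of("wrist","plate")
if r:
    m=r[0]["region"]; P,u,v=cloud("wrist",d,cv2.erode(m.astype(np.uint8),np.ones((3,3)))>0)
    Rt=R.from_rotvec(s["tcp_rot"]).as_matrix(); L=(P-s["tool_pos"])@Rt
    k=(L[:,2]>.01)&(L[:,2]<.05); L=L[k]; print(r[0]["score"],k.sum(),"tool-frame min/max",np.percentile(L,[1,50,99],axis=0).round(4).tolist())
    f=L[L[:,1]>.012]; 
    if np.median(f[:,1])<.02: f=L[L[:,1]<-.012]
    A=np.c_[f[:,:2],np.ones(len(f))]; print("plane z=ax+by+c tool",np.linalg.lstsq(A,f[:,2],rcond=None)[0].round(4))
    print(cv2.minAreaRect(f[:,:2].astype(np.float32)))
E
python3 wp.py
```

```text
[ 0.52782358 -0.27119107  0.06423839] 0.00010285581671466632 [ 0.08413717 -0.64352548 -0.23542619] [ 0.03650305  0.00373949 -0.02148432]
0.84 1200 tool-frame min/max [[-0.0024, -0.0085, 0.0265], [0.0136, -0.0023, 0.0282], [0.0251, 0.0033, 0.0486]]
plane z=ax+by+c tool [0. 0. 0.]
((0.0, 0.0), (0.0, 0.0), 0.0)
  return _methods._mean(a, axis=axis, dtype=dtype,
  ret = ret.dtype.type(ret / rcount)
```

View pics/w3.png

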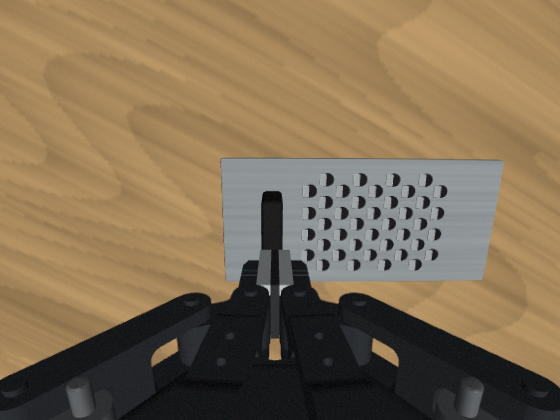

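The fingers shut to zero without holding anything. The bar is still at (272,220) and the plate is still on the table. I'll measure the fingertips against the tool frame.

Run:
```python
from h import *
s=read_state(); im,d=read_camera("wrist"); T=np.array(get_calibration("wrist")["world_from_camera"])
Rt=R.from_rotvec(s["tcp_rot"]).as_matrix()
P,u,v=cloud("wrist",d,np.ones((420,560),bool)); L=(P-s["tool_pos"])@Rt
print("cam in tool",((T[:3,3]-s["tool_pos"])@Rt).round(3),"axis",(T[:3,2]@Rt).round(3))
for U in (264,272,275,285):
  for V in (195,220,240,246,250,253,258,265,275,290,310):
    k=(u==U)&(v==V)
    if k.any(): print(U,V,L[k][0].round(4),"w",P[k][0].round(3))
n="side"; im2,d2=read_camera(n); P,u,v=cloud("top",read_camera("top")[1],np.ones((420,560),bool))
k=np.linalg.norm(P[:,:2]-[.5265,-.2705],axis=1)<.04
print(np.histogram(P[k][:,2],bins=np.arange(0,.3,.01))[0])
```

```text
cam in tool [ 0.066 -0.    -0.148] axis [-0.261 -0.001  0.965]
264 195 [ 0.0228 -0.0068  0.0491] w [ 0.51  -0.254  0.014]
264 220 [ 0.0139 -0.0062  0.0258] w [ 0.515 -0.261  0.037]
264 240 [ 0.0019 -0.0064  0.0267] w [ 0.52  -0.272  0.036]
264 246 [-0.0014 -0.0064  0.0261] w [ 0.522 -0.275  0.037]
264 250 [ 0.0107 -0.0051 -0.0101] w [ 0.517 -0.264  0.073]
264 253 [ 0.0106 -0.005  -0.0135] w [ 0.517 -0.264  0.076]
264 258 [ 0.0107 -0.0048 -0.0192] w [ 0.518 -0.263  0.082]
264 265 [ 0.0108 -0.0046 -0.0265] w [ 0.518 -0.263  0.089]
264 275 [ 0.0107 -0.0043 -0.0352] w [ 0.518 -0.263  0.098]
264 290 [ 0.0114 -0.0039 -0.0481] w [ 0.518 -0.262  0.111]
264 310 [ 0.0125 -0.0035 -0.0622] w [ 0.518 -0.261  0.125]
272 195 [ 0.0231 -0.002   0.0477] w [ 0.514 -0.251  0.015]
272 220 [ 0.0137 -0.0018  0.0265] w [ 0.519 -0.259  0.036]
272 240 [ 0.0018 -0.0019  0.0271] w [ 0.524 -0.27   0.036]
272 246 [-0.001  -0.0019  0.0251] w [ 0.526 -0.272  0.038]
272 250 [ 0.0108 -0.0015 -0.0106] w [ 0.52  -0.262  0.073]
272 253 [ 0.0104 -0.0015 -0.0129] w [ 0.521 -0.262  0.076]
272 258 [ 0.0109 -0.0015 -0.0196] 
[... 971 characters left out ...]
20 [0.005  0.0063 0.0557] w [ 0.53  -0.263  0.007]
285 240 [-0.0088  0.0064  0.056 ] w [ 0.537 -0.276  0.007]
285 246 [-0.013   0.0064  0.056 ] w [ 0.539 -0.279  0.007]
285 250 [ 0.011   0.0042 -0.0111] w [ 0.525 -0.259  0.074]
285 253 [ 0.0108  0.0041 -0.0141] w [ 0.525 -0.259  0.077]
285 258 [ 0.0106  0.004  -0.0191] w [ 0.525 -0.259  0.082]
285 265 [ 0.0104  0.0038 -0.0258] w [ 0.525 -0.26   0.089]
285 275 [ 0.0104  0.0035 -0.0347] w [ 0.525 -0.26   0.098]
285 290 [ 0.0122  0.0031 -0.0496] w [ 0.524 -0.258  0.112]
285 310 [ 0.0116  0.0027 -0.0608] w [ 0.524 -0.259  0.124]
[257  23   5  32   0   0   0   6   4   2   4   4   7  10   6   0   0   7
   8   3  14  15  20  24  14   4  17  33  16]
```

The tips are at tool z ≈ -9 mm, not the stated +22 mm, so the fingers end about 31 mm short of the reported tool point and closed above the bar. I'll open and go down further, watching the force.

Emit:
{"fn": "step_arm", "kwargs": {
  "motion": [
    [[0.04,-0.0015,-0.001,0,0,0,0],[0.04,-0.0015,-0.001,0,0,0,0],[0.04,-0.0015,-0.001,-0.01,0,0,0],[0.04,-0.0015,-0.001,-0.025,0,0,0],[0.04,-0.0015,-0.001,-0.04,0,0,0],[0.04,-0.0015,-0.001,-0.05,0,0,0],[0.04,-0.0015,-0.001,-0.057,0,0,0],[0.04,-0.0015,-0.001,-0.06,0,0,0]]
  ]
}}

```text
time: 7.5
tool_pos: [0.5246, -0.2712, 0.0015]
tcp_rot: [1.623, 2.689, -0.0]
wrist_force: [-0.8, 0.4, -0.0]
width: 0.472
```

Emit:
{"fn": "step_arm", "kwargs": {
  "motion": [
    [[0.03,0,0,0,0,0,0],[0.02,0,0,0,0,0,0],[0.01,0,0,0,0,0,0],[0.005,0,0,0,0,0,0],[0.0,0,0,0,0,0,0],[0.0,0,0,0,0,0,0],[0.0,0,0,0,0,0,0],[0.0,0,0,0,0,0,0]]
  ]
}}

```text
time: 8.5
tool_pos: [0.5251, -0.2715, 0.0021]
tcp_rot: [1.623, 2.688, 0.0]
wrist_force: [-0.4, -0.3, 5.4]
width: 0.131
```

The grip is confirmed, with the width reading 11 mm. Lifting now.

Emit:
{"fn": "step_arm", "kwargs": {
  "motion": [
    [[0,0,0,0.005,0,0,0],[0,0,0,0.02,0,0,0],[0,0,0,0.04,0,0,0],[0,0,0,0.065,0,0,0],[0,0,0,0.095,0,0,0],[0,0,0.01,0.125,0,0,-1],[0,-0.002,0.03,0.145,0,0,-3],[0,-0.003,0.06,0.15,0,0,-6]]
  ],
  "newtons": 60
}}

```text
time: 9.5
tool_pos: [0.5236, -0.2122, 0.156]
tcp_rot: [1.762, 2.592, 0.001]
wrist_force: [0.3, 0.5, -2.2]
width: 0.128
```

Emit:
{"fn": "step_arm", "kwargs": {
  "motion": [
    [[0,-0.002,0.04,0,0,0,-4],[0,-0.005,0.09,0,0,0,-9],[0,-0.008,0.14,0,0,0,-14],[0,-0.012,0.19,0,0,0,-19],[0,-0.016,0.24,0,0,0,-24],[0,-0.02,0.29,0,0,0,-29],[0,-0.022,0.335,0,0,0,-34],[0,-0.024,0.37,0,0,0,-37]]
  ]
}}

```text
time: 10.5
tool_pos: [0.4995, 0.1598, 0.1576]
tcp_rot: [2.494, 1.898, 0.0]
wrist_force: [-0.5, 0.1, -1.7]
width: 0.128
```

Emit:
{"fn": "step_arm", "kwargs": {
  "motion": [
    [[0,-0.001,0.02,0,0,0,-1],[0,-0.002,0.035,0,0,0,-2],[0,-0.003,0.046,0,0,0,-2.2],[0,-0.003,0.046,-0.005,0,0,-2.2],[0,-0.003,0.046,-0.01,0,0,-2.2],[0,-0.003,0.046,-0.01,0,0,-2.2],[0,-0.003,0.046,-0.01,0,0,-2.2],[0,-0.003,0.046,-0.01,0,0,-2.2]]
  ]
}}

```text
time: 11.5
tool_pos: [0.4967, 0.2055, 0.1477]
tcp_rot: [2.53, 1.849, 0.0]
wrist_force: [0.1, -0.3, -1.4]
width: 0.127
```

Run:
```python
from h import *
s=read_state(); print(s["tool_pos"],s["width"],s["wrist_force"]); Rt=R.from_rotvec(s["tcp_rot"]).as_matrix(); print("yaw",np.degrees(np.arctan2(Rt[1,1],Rt[0,1])))
im,d=read_camera("wrist"); cv2.imwrite("pics/w4.png",im); np.save("w4.npy",d)
r=regions_of("wrist","plate")
if r:
    m=r[0]["region"]; P,u,v=cloud("wrist",d,m); np.save("m4.npy",m)
    f=P[(P[:,2]>.125)&(P[:,2]<.17)]; print(r[0]["score"],len(f),cv2.minAreaRect(f[:,:2].astype(np.float32)))
    A=np.c_[f[:,:2]-[.55,.19],np.ones(len(f))]; print("plane",np.linalg.lstsq(A,f[:,2],rcond=None)[0].round(4),np.median(f[:,2]))
    print(u.min(),u.max(),v.min(),v.max())
```

```text
[0.49673566 0.20554987 0.14774147] 0.12683324099119858 [ 0.10134302 -0.30559595 -1.40603308]
yaw -17.683903850733337
0.56 42980 ((0.5521966218948364, 0.18885545432567596), (0.08472254872322083, 0.1802695244550705), 72.0628433227539)
plane [-0.0002 -0.0086  0.1538] 0.15367447355925123
202 559 174 345
```

View pics/w4.png

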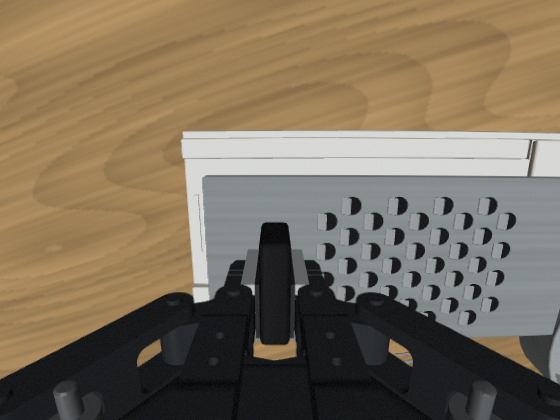

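The wrist view shows the plate held square over the frame. The frame's near corner is at (183,140), its guide's inner edge at row ~158, and the overhang edge at (530,145). I'll check the lateral fit from this view.

Run:
```python
from h import *
im=cv2.imread("pics/w4.png"); c=get_calibration("wrist"); K=np.array(c["K"]); T=np.array(c["world_from_camera"]); d=np.load("w4.npy")
def ray(px,z):
    p=cv2.undistortPoints(np.array([[px]],float),K,np.array(c["dist_coeffs"]))[0,0]
    r=T[:3,:3]@np.array([p[0],p[1],1]); return T[:3,3]+r*(z-T[2,3])/r[2]
th=np.radians(-17.65); ex=np.array([np.cos(th),np.sin(th)]); ey=np.array([-np.sin(th),np.cos(th)])
g=im.mean(2)
for U in (230,300,400,480): # row edges
    col=np.abs(np.diff(cv2.GaussianBlur(g,(1,1),0)[:,U])); r=[v for v in np.argsort(-col)[:14] if 120<v<185]; r=sorted(r)
    P,u,v=cloud("wrist",d,np.ones_like(d,bool)); 
    print(U,[(int(q),round(float(col[q])), (round(float((ray((U,q+.5),.0905)[:2]-[.571,.1826])@ey),4))) for q in r], "depth z",[float(P[(u==U)&(v==q)][0,2].round(3)) for q in (137,145,153,162,170,180) if ((u==U)&(v==q)).any()])
for px,z in [((529,150),.0905),((537,170),.097),((183,140),.084),((184,150),.0905)]:
    w=ray(px,z)[:2]-[.571,.1826]; print(px,w@ex,w@ey)
# plate upper edge at top z .1535
for px in [(204,178),(558,178)]:
    w=ray(px,.1535)[:2]-[.571,.1826]; print("plate",px,w@ex,w@ey)
```

```text
230 [(130, 74, 0.0599), (136, 26, 0.0563), (138, 35, 0.0551), (156, 25, 0.0442), (157, 21, 0.0436), (158, 46, 0.043), (174, 86, 0.0331), (176, 24, 0.0318)] depth z [0.084, 0.092, 0.092, 0.086, 0.087, 0.153]
300 [(129, 14, 0.0604), (130, 59, 0.0598), (136, 44, 0.0562), (137, 38, 0.0556), (156, 41, 0.0441), (158, 42, 0.0429), (174, 86, 0.0329), (176, 23, 0.0316)] depth z [0.086, 0.092, 0.091, 0.086, 0.086, 0.153]
400 [(130, 55, 0.06), (138, 46, 0.0552), (174, 74, 0.0329)] depth z [0.086, 0.091, 0.092, 0.085, 0.085, 0.153]
480 [(131, 87, 0.0601), (156, 29, 0.0446), (158, 33, 0.0433), (175, 79, 0.0325)] depth z [0.086, 0.093, 0.092, 0.085, 0.085, 0.153]
(529, 150) 0.08536686993914376 0.04911632498055621
(537, 170) 0.0880839646814483 0.03726628798882532
(183, 140) -0.13478970677110855 0.05409476564609893
(184, 150) -0.13286371619986204 0.048400802442120375
plate (204, 178) -0.10830063986100255 0.04162626768912836
plate (558, 178) 0.05211703871079805 0.0418142574393969
```

The lateral and yaw alignment is within about 0.5 mm. The overhang edge is near 84–85 mm ahead of my measured frame centre. Lowering now.

Emit:
{"fn": "step_arm", "kwargs": {
  "motion": [
    [[0,0,0,-0.01,0,0,0.1],[0,0,0,-0.02,0,0,0.1],[0,0,0,-0.03,0,0,0.1],[0,0,0,-0.04,0,0,0.1],[0,0,0,-0.046,0,0,0.1],[0,0,0,-0.05,0,0,0.1],[0,0,0,-0.052,0,0,0.1],[0,0,0,-0.052,0,0,0.1]]
  ]
}}

```text
time: 12.6
tool_pos: [0.4968, 0.2058, 0.0959]
tcp_rot: [2.528, 1.851, 0.001]
wrist_force: [0.1, -0.5, -1.6]
width: 0.129
```

Emit:
{"fn": "step_arm", "kwargs": {
  "motion": [
    [[0,0,0,-0.001,0,0,0],[0,0,0,-0.002,0,0,0],[0,0,0,-0.003,0,0,0],[0,0,0,-0.004,0,0,0],[0,0,0,-0.005,0,0,0],[0,0,0,-0.006,0,0,0],[0,0,0,-0.007,0,0,0],[0,0,0,-0.007,0,0,0]]
  ]
}}

```text
time: 13.6
tool_pos: [0.4968, 0.2057, 0.0889]
tcp_rot: [2.528, 1.851, 0.001]
wrist_force: [-1.0, -0.2, -0.3]
width: 0.128
```

Emit:
{"fn": "step_arm", "kwargs": {
  "motion": [
    [[0,0,0,-0.0005,0,0,0],[0,0,0,-0.001,0,0,0],[0,0,0,-0.0015,0,0,0],[0,0,0,-0.002,0,0,0],[0,0,0,-0.0025,0,0,0],[0,0,0,-0.0025,0,0,0],[0,0,0,-0.0025,0,0,0],[0,0,0,-0.0025,0,0,0]]
  ]
}}

```text
time: 14.6
tool_pos: [0.4969, 0.2058, 0.0865]
tcp_rot: [2.528, 1.851, 0.001]
wrist_force: [-0.9, 0.2, 0.7]
width: 0.128
```

Emit:
{"fn": "step_arm", "kwargs": {
  "motion": [
    [[0,0,0,-0.0005,0,0,0],[0,0,0,-0.001,0,0,0],[0,0,0,-0.0015,0,0,0],[0,0,0,-0.0015,0,0,0],[0,0,0,-0.0015,0,0,0],[0,0,0,-0.0015,0,0,0],[0,0,0,-0.0015,0,0,0],[0,0,0,-0.0015,0,0,0]]
  ]
}}

```text
time: 15.6
tool_pos: [0.4971, 0.2058, 0.0862]
tcp_rot: [2.528, 1.851, 0.001]
wrist_force: [-2.8, -1.5, 8.8]
width: 0.132
```

Seated on the ledges, with about 10 N of downward contact. Sliding most of the way now, with light downward pressure.

Emit:
{"fn": "step_arm", "kwargs": {
  "motion": [
    [[0,0.0038,-0.0012,-0.0004,0,0,0],[0,0.0076,-0.0024,-0.0004,0,0,0],[0,0.0114,-0.0036,-0.0004,0,0,0],[0,0.0152,-0.0048,-0.0004,0,0,0],[0,0.019,-0.006,-0.0004,0,0,0],[0,0.0228,-0.0073,-0.0004,0,0,0],[0,0.0257,-0.0082,-0.0004,0,0,0],[0,0.0257,-0.0082,-0.0004,0,0,0]]
  ]
}}

```text
time: 16.6
tool_pos: [0.5233, 0.1979, 0.0862]
tcp_rot: [2.529, 1.851, 0.002]
wrist_force: [-1.5, 0.4, 4.9]
width: 0.129
```

Emit:
{"fn": "step_arm", "kwargs": {
  "motion": [
    [[0,0.0012,-0.0004,-0.0003,0,0,0],[0,0.0024,-0.0008,-0.0003,0,0,0],[0,0.0036,-0.0011,-0.0003,0,0,0],[0,0.0048,-0.0015,-0.0003,0,0,0],[0,0.006,-0.0019,-0.0003,0,0,0],[0,0.0072,-0.0023,-0.0003,0,0,0],[0,0.0083,-0.0026,-0.0003,0,0,0],[0,0.0083,-0.0026,-0.0003,0,0,0]]
  ]
}}

```text
time: 17.6
tool_pos: [0.5315, 0.1956, 0.0862]
tcp_rot: [2.529, 1.851, 0.002]
wrist_force: [-2.5, 0.9, 5.6]
width: 0.13
```

Emit:
{"fn": "step_arm", "kwargs": {
  "motion": [
    [[0,0.0005,-0.0002,-0.0003,0,0,0],[0,0.001,-0.0003,-0.0003,0,0,0],[0,0.0015,-0.0005,-0.0003,0,0,0],[0,0.002,-0.0006,-0.0003,0,0,0],[0,0.0025,-0.0008,-0.0003,0,0,0],[0,0.003,-0.001,-0.0003,0,0,0],[0,0.003,-0.001,-0.0003,0,0,0],[0,0.003,-0.001,-0.0003,0,0,0]]
  ]
}}

```text
time: 18.6
tool_pos: [0.5344, 0.1949, 0.0862]
tcp_rot: [2.531, 1.851, 0.002]
wrist_force: [-3.2, 0.6, 5.8]
width: 0.135
```

Emit:
{"fn": "step_arm", "kwargs": {
  "motion": [
    [[0,0.0003,-0.0001,-0.0003,0,0,0],[0,0.0006,-0.0002,-0.0003,0,0,0],[0,0.0009,-0.0003,-0.0003,0,0,0],[0,0.0012,-0.0004,-0.0003,0,0,0],[0,0.0015,-0.0005,-0.0003,0,0,0],[0,0.0018,-0.0006,-0.0003,0,0,0],[0,0.002,-0.0006,-0.0003,0,0,0],[0,0.002,-0.0006,-0.0003,0,0,0]]
  ]
}}

```text
time: 19.6
tool_pos: [0.5358, 0.1945, 0.0861]
tcp_rot: [2.531, 1.852, -0.0]
wrist_force: [-3.7, 0.3, 6.2]
width: 0.129
```

Emit:
{"fn": "step_arm", "kwargs": {
  "motion": [
    [[0,0.0003,-0.0001,-0.0002,0,0,0],[0,0.0006,-0.0002,-0.0002,0,0,0],[0,0.0009,-0.0003,-0.0002,0,0,0],[0,0.0012,-0.0004,-0.0002,0,0,0],[0,0.0015,-0.0005,-0.0002,0,0,0],[0,0.0018,-0.0006,-0.0002,0,0,0],[0,0.002,-0.0006,-0.0002,0,0,0],[0,0.002,-0.0006,-0.0002,0,0,0]]
  ]
}}

```text
time: 20.6
tool_pos: [0.5366, 0.1942, 0.0861]
tcp_rot: [2.533, 1.853, -0.003]
wrist_force: [-6.7, 1.2, 7.4]
width: 0.13
```

The push force is rising (about 7 N) and the motion is stalling after 41.5 mm, which matches the stop. I'll look before pushing further.

Run:
```python
from h import *
im,d=read_camera("wrist"); 
np.save("w5.npy",d); cv2.imwrite("pics/w5.png",im)
```

```text
(no output)
```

View pics/w5.png

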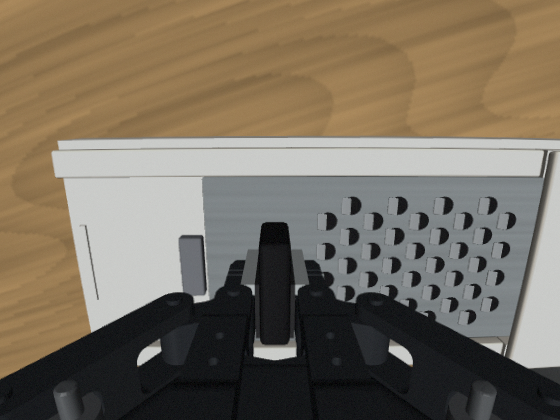

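The catch shows behind the heel at (193,265) and the plate lies flat under the overhang edge (about x=545). I'll measure the catch's height and the heel gap.

Run:
```python
from h import *
s=read_state(); print(s["wrist_force"],s["tool_pos"])
d=np.load("w5.npy"); P,u,v=cloud("wrist",d,np.ones_like(d,bool))
th=np.radians(-17.65); E=np.array([[np.cos(th),-np.sin(th)],[np.sin(th),np.cos(th)]])
W=(P[:,:2]-[.571,.1826])@E
def reg(n,a,b,c,e):
    k=(u>=a)&(u<=b)&(v>=c)&(v<=e); print(n,"z",np.percentile(P[k,2],[5,50,95]).round(4),"x",np.percentile(W[k,0],[0,100]).round(4))
reg("catch",185,199,242,288); reg("bar",120,165,200,290); reg("plate heel",212,230,190,230); reg("plate toe",480,520,190,300); reg("catch right",200,204,245,285)
for V in (195,220,245,255,265,275):
    print(V,[(U,float(P[(u==U)&(v==V)][0,2].round(4)),float(W[(u==U)&(v==V)][0,0].round(4))) for U in range(198,216,2)])
print(cv2.imread("pics/w5.png")[[195,255,275],196:216].mean(2).round())
```

```text
[-6.69900097  0.88380733  8.27733606] [0.53661658 0.19425491 0.08613352]
catch z [0.0898 0.0907 0.0916] x [-0.0799 -0.071 ]
bar z [0.0847 0.0857 0.0867] x [-0.1149 -0.0867]
plate heel z [0.0906 0.0917 0.0928] x [-0.0648 -0.0555]
plate toe z [0.0907 0.0918 0.0935] x [0.0558 0.0869]
catch right z [0.0864 0.09   0.0913] x [-0.0721 -0.0699]
195 [(198, 0.0857, -0.0714), (200, 0.0853, -0.0706), (202, 0.0864, -0.0694), (204, 0.0919, -0.0673), (206, 0.0923, -0.0663), (208, 0.092, -0.0655), (210, 0.0914, -0.0647), (212, 0.0907, -0.064), (214, 0.0925, -0.0627)]
220 [(198, 0.0863, -0.072), (200, 0.0859, -0.0712), (202, 0.0863, -0.0701), (204, 0.0905, -0.0683), (206, 0.0922, -0.067), (208, 0.0931, -0.0659), (210, 0.0905, -0.0655), (212, 0.0915, -0.0644), (214, 0.0914, -0.0635)]
245 [(198, 0.091, -0.0717), (200, 0.0896, -0.0711), (202, 0.0881, -0.0705), (204, 0.0854, -0.0701), (206, 0.0916, -0.0678), (208, 0.0911, -0.067), (210, 0.0914, -0.066), (212, 0.0912, -0.0651), (214, 0.0922, -0.064)]
255 [(198, 0.0913, -0.0719), (200, 0.0902, -0.0712), (202, 0.0915, -0.07), (204, 0.0867, -0.0702), (206, 0
[... 164 characters left out ...]
(202, 0.0918, -0.0702), (204, 0.088, -0.0702), (206, 0.0851, -0.0699), (208, 0.0914, -0.0675), (210, 0.0923, -0.0664), (212, 0.0921, -0.0655), (214, 0.0921, -0.0645)]
275 [(198, 0.09, -0.0729), (200, 0.0908, -0.0718), (202, 0.0912, -0.0707), (204, 0.0885, -0.0704), (206, 0.0856, -0.0701), (208, 0.0911, -0.0679), (210, 0.0912, -0.0669), (212, 0.0914, -0.0659), (214, 0.0913, -0.065)]
[[201. 202. 202. 201. 203. 203. 165. 137. 130. 127. 127. 128. 129. 130.
  129. 128. 128. 128. 128. 129.]
 [114. 114. 114. 112. 108.  89.  52.  30. 108. 188. 149. 126. 124. 125.
  125. 125. 123. 125. 124. 125.]
 [113. 113. 112. 109. 113. 111. 100.  68.  41.  53. 178. 160. 127. 125.
  125. 125. 127. 127. 127. 125.]]
```

The catch is 5 mm above the bar and about 2 mm behind the heel, as specified. One gentle push will confirm the stop.

Emit:
{"fn": "step_arm", "kwargs": {
  "motion": [
    [[0,0.0003,-0.0001,-0.0001,0,0,0],[0,0.0005,-0.0002,-0.0001,0,0,0],[0,0.0007,-0.0002,-0.0001,0,0,0],[0,0.0009,-0.0003,-0.0001,0,0,0],[0,0.0011,-0.0003,-0.0001,0,0,0],[0,0.0013,-0.0004,-0.0001,0,0,0],[0,0.0013,-0.0004,-0.0001,0,0,0],[0,0.0013,-0.0004,-0.0001,0,0,0]]
  ]
}}

```text
time: 21.65
tool_pos: [0.5366, 0.1943, 0.0861]
tcp_rot: [2.535, 1.854, -0.007]
wrist_force: [-7.4, 1.5, 7.5]
width: 0.131
```

The plate doesn't move, so it is against the stop. Relax, open and lift clear.

Emit:
{"fn": "step_arm", "kwargs": {
  "motion": [
    [[0,-0.0003,0.0001,0,0,0,0],[0,-0.0003,0.0001,0,0,0,0],[0.01,-0.0003,0.0001,0,0,0,0],[0.02,-0.0003,0.0001,0,0,0,0],[0.03,-0.0003,0.0001,0,0,0,0],[0.04,-0.0003,0.0001,0,0,0,0],[0.04,-0.0003,0.0001,0,0,0,0],[0.04,-0.0003,0.0001,0,0,0,0]]
  ],
  "newtons": 20
}}

```text
time: 22.65
tool_pos: [0.5362, 0.1943, 0.0861]
tcp_rot: [2.535, 1.854, -0.007]
wrist_force: [0.5, 0.2, 0.6]
width: 0.471
```

Emit:
{"fn": "step_arm", "kwargs": {
  "motion": [
    [[0.04,0,0,0.005,0,0,0],[0.04,0,0,0.015,0,0,0],[0.04,0,0,0.03,0,0,0],[0.04,0,0,0.05,0,0,0],[0.04,0,0,0.075,0,0,0],[0.04,0,0,0.1,0,0,0],[0.04,0,0,0.12,0,0,0],[0.04,0,0,0.12,0,0,0]]
  ]
}}

```text
time: 23.65
tool_pos: [0.5379, 0.1948, 0.2091]
tcp_rot: [2.534, 1.853, 0.001]
wrist_force: [-0.1, 0.1, 0.3]
width: 0.468
```

Run:
```python
from h import *
s=read_state(); print(s["tool_pos"],s["width"],s["wrist_force"])
im,d=read_camera("wrist"); cv2.imwrite("pics/w6.png",im); P,u,v=cloud("wrist",d,np.ones_like(d,bool))
th=np.radians(-17.65); E=np.array([[np.cos(th),-np.sin(th)],[np.sin(th),np.cos(th)]])
W=(P[:,:2]-[.571,.1826])@E
for n,a,b in [("catch",-.079,-.073),("bar",-.11,-.09),("heel",-.066,-.062),("mid",0,.03),("toe",.06,.08)]:
    k=(W[:,0]>a)&(W[:,0]<b)&(abs(W[:,1]-.004)<.01)&(P[:,2]<.105); print(n,k.sum(),np.percentile(P[k,2],[10,50,90]).round(4) if k.any() else "")
t=read_camera("top")[0]; T=np.array(get_calibration("top")["world_from_camera"])
for x in ["plate","pan","comb","whisk","jar"]: print(x,[(round(r["score"],2),(T[:3,:3]@r["xyz"]+T[:3,3]).round(3).tolist()) for r in spot_in("top",x)[:1]])
```

```text
[0.53788797 0.1948474  0.20914169] 0.46814165994424 [-0.09078285  0.0818271   0.33517528]
catch 183 [0.0881 0.0889 0.0897]
bar 543 [0.0832 0.084  0.0849]
heel 112 [0.0892 0.0899 0.0906]
mid 853 [0.089  0.09   0.0914]
toe 555 [0.0888 0.0897 0.0907]
plate [(0.72, [0.589, 0.17, 0.089])]
pan [(0.82, [0.796, -0.019, 0.005])]
comb []
whisk [(0.89, [0.454, -0.016, 0.027])]
jar [(0.83, [0.642, -0.377, 0.087])]
```

View pics/w6.png

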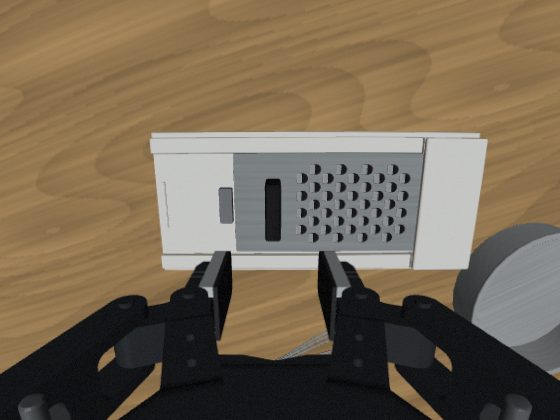

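The plate lies flat at z 0.090 with its toe under the overhang. The catch at (226,205) is up (z 0.089) behind the heel at x=234, and the gripper is clear. Handing in.

```bash
python3 -c "
from workcell import *
print(finish_job())"
```

```text
the job is handed in; nothing more can be done
None
```

The coarse grating plate is in the frame, pushed home under the overhang, lying flat and released. I handed the job in at about 24 s of the 51 s allowed.

- **Stop:** the plate stopped after sliding about 41.5 mm. One more gentle push at about 7 N did not move it.
- **Catch and flatness:** after letting go, the catch stood 5 mm above the cross bar, about 2 mm behind the heel. The plate's top was level from heel to toe, within 0.3 mm.
- **Other things:** the pan, whisk and jar were found within 2 mm of where they started. The final network check did not detect the comb, so I could not confirm its position, but the arm never went near it.
- **First grasp missed:** the fingertips were about 31 mm shorter than the stated tool frame, so the gripper closed above the finger grip without moving the plate. I measured this with the wrist camera, went down further, and the second grasp held.

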